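# Sort tested modules into pass and reject nests

## Task

Three tested modules lie on the bench, each with a raised tag on its top: put the two with the round tag into the two pockets of the pass tray, and the one with the cross-shaped tag into the single pocket of the reject nest, each lying flat on its pocket's floor. Once the reject is in, swing the nest's steel keeper arm over it as far as its stop. Leave the battery, the wick spool and the circuit board where they are.

Things in the scene. Friction and masses are not known exactly. Their poses are not given: they have to be found in the camera images.
- module_disc_1: small aluminium electronics module, a box 38 (x) x 60 (y) x 30 (z) mm with dark end plates, 0.08 to 0.17 kg; it lies flat on its underside, anywhere in the row of three; origin at the centre of the underside, y along the 60 mm length, z up. Same at both ends, so it may be turned half round. Grip it across the 38 mm sides. On its top a black round tag, 24 mm across, 2 mm high: passed.
- module_disc_2: small aluminium electronics module, a box 38 (x) x 60 (y) x 30 (z) mm with dark end plates, 0.08 to 0.17 kg; it lies flat on its underside, anywhere in the row of three; origin at the centre of the underside, y along the 60 mm length, z up. Same at both ends, so it may be turned half round. Grip it across the 38 mm sides. On its top a black round tag, 24 mm across, 2 mm high: passed.
- module_cross: small aluminium electronics module, a box 38 (x) x 60 (y) x 30 (z) mm with dark end plates, 0.08 to 0.17 kg; it lies flat on its underside, anywhere in the row of three; origin at the centre of the underside, y along the 60 mm length, z up. Same at both ends, so it may be turned half round. Grip it across the 38 mm sides. On its top a black X-shaped tag of two 32 x 6 mm bars, 2 mm high: rejected.
- pass_tray: fixed tray: steel plate 60 (x) x 164 (y) x 4 mm with two grey-walled pockets side by side along y, a black disc on each floor, 12 mm high in all; origin at the centre of its underside. It and the reject nest may change places.
- pass_pocket_a (a point): pass tray, pocket on its -y side: centre of the pocket's floor, 4 mm above the bench; z up, y along the pocket's length. The pocket is 47 (x) x 69 (y) mm inside (4.5 mm clearance all round a module), its 4 mm thick walls rise 8 mm above this floor. 
- pass_pocket_b (a point): pass tray, pocket on its +y side: centre of the pocket's floor, 4 mm above the bench; z up, y along the pocket's length. The pocket is 47 (x) x 69 (y) mm inside (4.5 mm clearance all round a module), its 4 mm thick walls rise 8 mm above this floor. 
- reject_base: fixed reject nest: steel plate 60 (x) x 126 (y) x 4 mm with one grey-walled pocket (a black X on its floor) and, beside the pocket's +y end, a post 12 mm thick that carries the keeper arm; origin at the centre of its underside.
- reject_pocket (a point): reject nest: centre of the pocket's floor, 4 mm above the bench; z up, y along the pocket's length. The pocket is 47 (x) x 69 (y) mm inside (4.5 mm clearance all round a module), its 4 mm thick walls rise 8 mm above this floor. 
- keeper_pivot (a point): on the post's upright axis, at the height of the keeper arm's underside (40 mm above the bench); it lies 54 mm from the pocket's centre, towards +y of the nest. The frame is that of the nest.
- keeper (a joint): angle of the keeper arm, rad, about the upright post. 0: at its stop, over the reject pocket (the arm points along -y of the nest). It grows clockwise seen from above: at 1.57 the arm points along -x of the nest (towards the robot), limit 2.9. It starts parked, well clear of the pocket. It swings level, with light friction (about 1 N at the knob), and stays where it is left.
- keeper_knob (a point): middle of the keeper arm's knob, an upright black pin 10 mm thick and 24 mm tall (44 to 68 mm above the bench), 44 mm from the pivot axis. The arm is a flat steel bar, 16 mm wide, 4 mm thick, reaching 52 mm from the pivot; it passes 4 mm above the tag of a module that lies flat in the pocket.
- battery_aa: battery standing on end, 14 mm thick, 50 mm tall; bystander; origin at the centre of its underside
- wick_spool: flat spool, about 60 mm across, 24 mm high, between the two nests; bystander; origin under its centre
- circuit_board: small green circuit board lying flat, 45 x 70 x 15 mm; bystander; origin under its centre

How it is judged (in metres and radians):
On the way, in this order (a step that is already met when the one before it is completed fails the run):
1. the cross-tagged module lies flat in the reject pocket, the keeper arm still swung aside (horizontal distance between module_cross and reject_pocket below 0.008 m and z of module_cross in the frame of reject_pocket between -0.004 and 0.003 m and angle between module_cross's own z axis and vertical below 0.08 rad and value of joint keeper above 0.6 rad), for 0.2 s.
2. the keeper arm is swung over it, to its stop (horizontal distance between module_cross and reject_pocket below 0.008 m and z of module_cross in the frame of reject_pocket between -0.004 and 0.003 m and angle between module_cross's own z axis and vertical below 0.08 rad and value of joint keeper below 0.15 rad), for 0.2 s.
At the end, for the whole second after the job is handed in: the cross-tagged module lies flat in the reject pocket and one round-tagged module in each pocket of the pass tray (each centred within 8 mm, within 3 mm of the floor, level within 0.08 rad, at rest), and the keeper arm is within 0.15 rad of its stop over the reject (all of step 2 and (((horizontal distance between module_disc_1 and pass_pocket_a below 0.008 m and z of module_disc_1 in the frame of pass_pocket_a between -0.004 and 0.003 m and angle between module_disc_1's own z axis and vertical below 0.08 rad) and (horizontal distance between module_disc_2 and pass_pocket_b below 0.008 m and z of module_disc_2 in the frame of pass_pocket_b between -0.004 and 0.003 m and angle between module_disc_2's own z axis and vertical below 0.08 rad)) or ((horizontal distance between module_disc_1 and pass_pocket_b below 0.008 m and z of module_disc_1 in the frame of pass_pocket_b between -0.004 and 0.003 m and angle between module_disc_1's own z axis and vertical below 0.08 rad) and (horizontal distance between module_disc_2 and pass_pocket_a below 0.008 m and z of module_disc_2 in the frame of pass_pocket_a between -0.004 and 0.003 m and angle between module_disc_2's own z axis and vertical below 0.08 rad))) and linear speed of each of module_disc_1, module_disc_2, module_cross below 0.02 m/s); the robot touches nothing.
It fails at once if the battery is shifted by more than 30 mm or tipped (distance of battery_aa from where it was at the start of the episode above 0.03 m or angle between battery_aa's own z axis and vertical above 0.6 rad).
It fails at once if the wick spool is shifted by more than 30 mm or tipped (distance of wick_spool from where it was at the start of the episode above 0.03 m or angle between wick_spool's own z axis and vertical above 0.6 rad).
It fails at once if the circuit board is shifted by more than 30 mm (distance of circuit_board from where it was at the start of the episode above 0.03 m).
It also fails if it takes over 72 s, if anything falls off the work surface, if the arm or the gripper's body presses on something with over 40 N, if the wrist force passes 120 N, or if a joint passes its speed limit or range.

## Robot

A 6-joint arm with a two-finger parallel gripper is mounted at the origin on a cart in front of the work surface, level with it; the furniture and walls round the work are solid. World frame = base frame: x ahead of the robot, y to its left, z up, the work surface at z = 0. Lengths are in mm, angles in rad, forces in N, time in s.
With the tool pointing down it reaches from about 250 to 725 mm from the base axis. Payload 9.7 kg.
Tool frame: the origin (TCP) lies midway between the tips of the shut fingers; the grasp point (between the pads) lies 19 mm behind it; z points along the fingers, y is the line along which they close (so a half turn about z gives the same grasp; the last joint's range is limited). The gripper opens to 85 mm and grips with 20 to 120 N. Pads are 22 mm wide; open, the fingers measure 114 mm over their backs; the gripper's body (76 mm by 85 mm) begins 54 mm behind the grasp point. The pads swing forward as they close: fully open they stand 13 mm farther back than shut.
Start: joints at [1.135, 0.087, 0.176, 1.66, 0, 1.571], TCP at [232.172, 498.591, 231.284] pointing down, gripper open.
Joint ranges: [-3.13, 3.13], [-0.85, 1.81], [-1.15, 1.24], [-2.2, 2.28], [-1.44, 1.52], [-3.14, 3.14]. Speed limits (rad/s): [2.22, 2.22, 2.57, 3.14, 3.14, 3.14].

## Interface

Orientations are given as a rotation vector (axis times angle).
In Python, from workcell import bot gives the robot as it stands.
- The arm moves only by the tool servo_tool, never from a script. Its argument "moves" is a list that holds one entry, the list of rows, each a list of 4 numbers: the shift along the tool's x, y, z in mm, then the turn about the tool's z in rad. A call has 1 to 12 rows; each row shifts and turns the commanded pose from where the row before left it, along the tool's axes as they then stand; what a row does not reach is not made up. A row lasts 1/8 s, in which the tool goes at most 62.5 mm and 10.7 degrees, less where a joint would pass 70% of its speed; a pose out of reach is approached as far as the arm can. A call is refused whole if a number of a shift passes 62.5 or a number of a turn 0.188, either way. A call with a gripper value outside its range is refused whole. "gripper" is the opening, from 0 (shut) to 1 (fully open), set as the call begins (left out, the last holds). The fingers move at their own pace and stop on an object; "squeeze" is the grip in N (left out, the last holds). Time passes only in rows, so rows that do not move let the fingers close. It gives the time, the measured TCP pose, the force, the opening and the grip force at its end, in the units of the state.
- bot.get_obs(): the state, without advancing time (a new reading comes with each control period).
- bot.capture(name): name is "scene" or "top"; returns (picture, depth): 420x560x3 uint8, red, green, blue; 420x560 float32, mm along the optical axis (not along the pixel's ray), 0 where there is no reading.
- bot.get_calibration(name): a dict with "fx", "fy", "cx", "cy" (pixels), "dist_coeffs" ([k1, k2, p1, p2, k3] as OpenCV has them; the pictures are not rectified), "R" (3x3) and "t" (3): a world point X has camera coordinates R X + t. Camera axes: x right, y down, z forward; pixel columns grow to the right and rows downward; lengths in mm; the calibration is good to about 2 mm. A picture is of the moment at which its call begins. get_calibration takes no time and is no camera call.
- bot.job_done(): hands the job in; it is judged then, once.
The state is a dict: "time": time; "joints": joint angles; "dq": joint speeds; "tau": joint torques, N m; "eef_pos": TCP position; "ee_rot": TCP orientation; "force": force on the tool from outside, world axes, zero at the start; "wrist_torque": the same for the moment, N m; "width": opening from 0.0 (shut) to 1.0 (fully open); "gripper_force": force on a finger pad.
Only numpy, scipy, OpenCV 4.12 (cv2) and the standard library are available. Lean on these libraries where they do the work, as an engineer would, in place of code of your own. Each camera call takes 0.05 s, during which the arm holds its last target. There are 200 camera calls.

## Working session

There is one attempt and no reset: what is moved stays moved. The work goes in short steps, Python scripts to look and compute and a tool call to move; the robot and the scene stay as the last step left them, time stands still between calls to the robot, and variables do not carry over. Pictures are saved under pics/ and viewed, at most 10 in all, crops included, and the job is handed in when it is done.

Besides the shell and the picture viewer there is one more tool, called after "Request:" by a JSON object that holds its "method" and its "body", one argument or row to a line. servo_tool: Moves the arm, as the interface text tells. Its arguments: {"type":"object","properties":{"moves":{"type":"array","items":{"type":"array","items":{"type":"array","items":{"type":"number"}}}},"gripper":{"type":"number"},"squeeze":{"type":"number"}},"required":["moves"]}

```bash
mkdir -p pics; ls; python3 - <<'E'
from workcell import bot
import cv2,numpy as np
o=bot.get_obs();print(o)
for n in("top","scene"):
    p,d=bot.capture(n);np.savez(f"{n}0.npz",p=p,d=d);cv2.imwrite(f"pics/{n}0.png",p[:,:,::-1]);print(bot.get_calibration(n))
E
```

```text
pics
{'time': 0.0, 'joints': array([ 1.13505258e+00,  8.74354307e-02,  1.75123622e-01,  1.65978053e+00,
       -2.72201794e-05,  1.57078493e+00]), 'dq': array([ 0.0023198 , -0.0024151 ,  0.00053023,  0.00113137,  0.00198996,
        0.00160819]), 'tau': array([-1.10361594e-03, -5.20392430e+01,  4.64802933e+01,  1.61680696e-02,
       -7.55858582e-05, -1.37618770e-05]), 'eef_pos': array([232.05812373, 498.39754807, 230.59121497]), 'ee_rot': array([-6.78990021e-01, -3.06708002e+00,  1.99671616e-03]), 'force': array([-0.90873246, -0.35581761, -1.10388041]), 'wrist_torque': array([-0.04856089,  0.01663631, -0.02667764]), 'gripper_force': 0.0, 'width': 1.0002599268360988}
{'fx': 492.10322416034126, 'fy': 492.10322416034126, 'cx': 273.25670319312235, 'cy': 207.41176403743015, 'dist_coeffs': array([-0.09216508,  0.        ,  0.        ,  0.        ,  0.        ]), 'R': array([[ 0.01759164, -0.99978769, -0.01072896],
       [-0.98343184, -0.01536551, -0.18062591],
       [ 0.1804227 ,  0.01372871, -0.98349335]]), 't': array([ -34.65519832,  593.8872577 , 1028.83594539])}
{'fx': 384.58727880919804, 'fy': 384.58727880919804, 'cx': 277.4743132904135, 'cy': 210.39177117049877, 'dist_coeffs': array([-0.04453066,  0.        ,  0.        ,  0.        ,  0.        ]), 'R': array([[ 0.78214552, -0.62306968,  0.00570563],
       [-0.30662616, -0.39285001, -0.86697709],
       [ 0.5424286 ,  0.67635275, -0.49831534]]), 't': array([-491.22660116,  214.24123635,  582.38358267])}
```

View pics/top0.png

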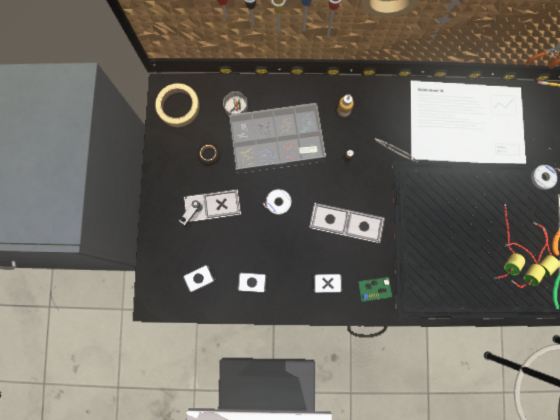

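View pics/scene0.png

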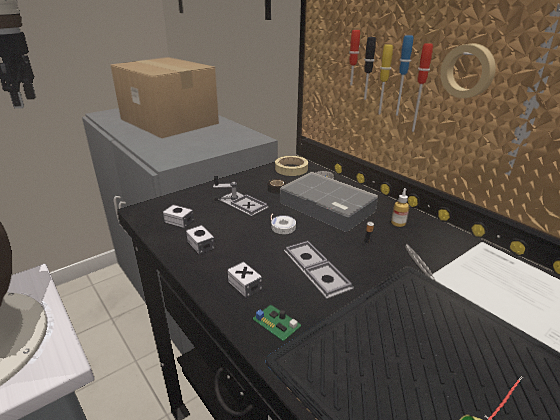

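```bash
cat >h.py <<'E'
import numpy as np,cv2
from workcell import bot
def cal(n):
    c=bot.get_calibration(n);K=np.array([[c["fx"],0,c["cx"]],[0,c["fy"],c["cy"]],[0,0,1]]);return K,c["dist_coeffs"],np.array(c["R"]),np.array(c["t"])
def ray(n,uv,z):
    "pixels -> world points on plane z"
    K,D,R,t=cal(n);u=cv2.undistortPoints(np.float64(uv).reshape(-1,1,2),K,D)[:,0]
    d=np.c_[u,np.ones(len(u))]@R;C=-R.T@t
    return C+d*((z-C[2])/d[:,2])[:,None]
def cloud(n,d):
    K,D,R,t=cal(n);v,u=np.mgrid[:420,:560]
    q=cv2.undistortPoints(np.stack([u,v],-1).reshape(-1,1,2).astype(float),K,D)[:,0]
    P=(np.c_[q,np.ones(len(q))]*d.reshape(-1,1)-t)@R
    return P.reshape(420,560,3)
def rect(xy):
    "centre, sides (long,short), yaw of the long side from +y, in (-pi/2,pi/2]"
    c,s,a=cv2.minAreaRect(np.float32(xy));b=cv2.boxPoints((c,s,a));e=[b[1]-b[0],b[2]-b[1]]
    l=max(e,key=np.linalg.norm);w=np.arctan2(-l[0],l[1]);w=(w+np.pi/2)%np.pi-np.pi/2
    return np.round(c,1),np.round(sorted(s)[::-1],1),round(float(w),3)
E
python3 - <<'E'
from h import *
f=np.load("top0.npz");p,d=f["p"],f["d"];P=cloud("top",d);z=P[...,2]
g=p.min(2)
print("bench z",np.median(z[240:260,150:380]))
for nm,(r0,r1,c0,c1),h in [("m1",(260,300,180,220),30),("m2",(266,300,232,272),30),("cross",(266,300,308,348),30),("tray",(198,246,304,390),12),("nest",(186,226,172,246),12)]:
    m=np.zeros(g.shape,np.uint8);m[r0:r1,c0:c1]=g[r0:r1,c0:c1]>90
    cs,_=cv2.findContours(m,cv2.RETR_EXTERNAL,cv2.CHAIN_APPROX_NONE);c=max(cs,key=cv2.contourArea)
    print(nm,"colour",rect(ray("top",c[:,0],h)[:,:2]))
    # tag (dark inside)
    full=np.zeros_like(m);cv2.drawContours(full,[cv2.convexHull(c)],-1,1,-1)
    full=cv2.erode(full,np.ones((5,5)));k=((g<70)&(full>0)).astype(np.uint8)
    n,_,st,ce=cv2.connectedComponentsWithStats(k)
    for i in range(1,n):
        if st[i,4]>25: print("   dark",st[i,4],ce[i].round(1),ray("top",[ce[i]],32 if h==30 else 4)[0].round(1))
    zz=z[r0:r1,c0:c1];S=P[r0:r1,c0:c1]
    if h==30:
        print("   depth",rect(S[(zz>22)&(zz<45)][:,:2]),np.median(zz[zz>22]))
    else:print("   zmax",zz.max(), "high pts",S[zz>55].mean(0), S[(zz>37)&(zz<50)][:, :2].round(0).tolist()[::8])
for nm,(r0,r1,c0,c1),lo in [("spool",(185,220,260,296),12),("board",(270,305,355,397),8),("batt",(145,163,340,358),35)]:
    zz=z[r0:r1,c0:c1];S=P[r0:r1,c0:c1][zz>lo];print(nm,rect(S[:,:2]),S[:,2].max())
E
python3 - <<'E'
import cv2
i=cv2.imread("pics/top0.png")[180:310,165:405]
cv2.imwrite("pics/crop1.png",cv2.resize(i,None,fx=3.3,fy=3.3,interpolation=cv2.INTER_CUBIC))
E
```

```text
bench z -0.9080412881255553
m1 colour (array([437.8, 138. ]), array([60.8, 41.8]), 0.463)
   dark 31 [197.  277.9] [438.1 140.5  32. ]
   depth (array([437.3, 138.5]), array([61.2, 38.7]), 0.461) 29.442297430244913
m2 colour (array([431.4,  19.7]), array([60.2, 41.3]), -0.047)
   depth (array([431.1,  19.7]), array([60.6, 38.4]), -0.049) 29.438738986002036
cross colour (array([ 432.2, -146.4]), array([59.7, 39.2]), 0.014)
   depth (array([ 431.2, -146.8]), array([59.9, 37.3]), 0.012) 29.500835435197413
tray colour (array([ 569.8, -191.7]), array([165.5,  61.9]), -0.203)
   zmax 1118.7529211780063 high pts [ 399.03192029  -39.64704417 1118.75292118] []
nest colour (array([603.5, 125.1]), array([143.,  65.]), 0.193)
   zmax 1118.7529211780063 high pts [520.25696107 116.8854643  345.63234188] [[609.0, 152.0], [606.0, 155.0], [603.0, 150.0], [600.0, 147.0], [599.0, 147.0], [596.0, 149.0], [594.0, 154.0], [592.0, 156.0], [590.0, 159.0], [588.0, 164.0], [585.0, 167.0], [584.0, 173.0], [583.0, 154.0], [581.0, 156.0], [578.0, 160.0], [576.0, 164.0], [574.0, 169.0], [572.0, 167.0], [570.0, 163.0], [565.0, 166.0], [560.0, 177.0], [558.0, 171.0]]
spool (array([523. , -22.3]), array([242.7,  61.4]), 1.462) 1118.7529211780063
board (array([ 407.1, -173.4]), array([265.6,  35.6]), 0.194) 1118.7529211780063
batt (array([ 723.8, -195.2]), array([13.3, 10.1]), 1.115) 53.62778208067781
```

View pics/crop1.png

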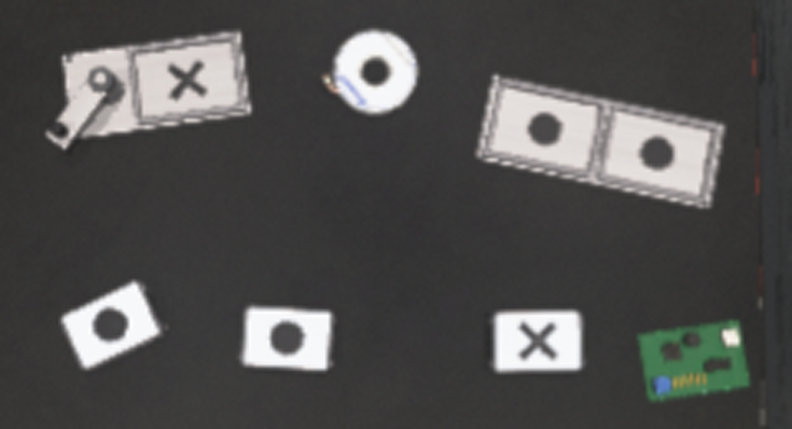

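```bash
python3 - <<'E'
from h import *
f=np.load("top0.npz");p,d=f["p"],f["d"];P=cloud("top",d);g=p.min(2)
for nm,(r0,r1,c0,c1) in dict(X=(197,211,214,229),a=(213,226,322,338),b=(219,233,356,372)).items():
    w=np.clip(130-g[r0:r1,c0:c1].astype(float),0,None);v,u=np.mgrid[r0:r1,c0:c1]
    c=[(w*u).sum()/w.sum(),(w*v).sum()/w.sum()];print(nm,np.round(c,1),ray("top",[c],4)[0].round(1))
q=np.array([[240,32],[250,113],[64,55],[88,138]])/3.3+[165,180]-0.35
W=ray("top",q,4);print(W.round(1))
for a,b in((0,2),(1,3)):
    e=(W[b]-W[a])[:2];print("yaw",np.arctan2(-e[0],e[1]))
# plate pixels right part only
m=np.zeros(g.shape,np.uint8);m[186:222,208:246]=g[186:222,208:246]>90
cs,_=cv2.findContours(m,cv2.RETR_EXTERNAL,cv2.CHAIN_APPROX_NONE);c=max(cs,key=cv2.contourArea)[:,0]
W=ray("top",c,6)
for s in (1,-1):
    # top/bottom edges: extremes per column
    pts=[]
    for u in range(212,236):
        k=c[c[:,0]==u]; pts.append(k[np.argmin(s*k[:,1])])
    w=ray("top",np.array(pts),4);k=np.polyfit(w[:,1],w[:,0],1);print("edge x=",k,"yaw",np.arctan(-k[0]))
z=P[...,2];S=P[186:230,172:246];zz=S[...,2]
k=S[(zz>36)&(zz<48)];print("arm",rect(k[:,:2]),len(k));k=S[(zz>55)&(zz<80)];print("knob",k.round(0).tolist())
E
```

```text
X [220.9 203.9] [609.9  97.    4. ]
a [329.6 218.6] [ 579.4 -153.7    4. ]
b [363.7 225.9] [ 563.6 -232.     4. ]
[[644.9  60.    4. ]
 [587.2  51.2   4. ]
 [626.5 183.8   4. ]
 [567.7 163.9   4. ]]
yaw 0.14728708861430817
yaw 0.17130785915646704
edge x= [-1.62574604e-01  6.55061159e+02] yaw 0.16116458843369386
edge x= [-1.63994404e-01  5.96130724e+02] yaw 0.16254751653604035
arm (array([584. , 162.1]), array([61. , 17.1]), 0.955) 160
knob [[570.0, 176.0, 63.0], [568.0, 178.0, 66.0], [568.0, 176.0, 66.0], [568.0, 174.0, 65.0], [567.0, 171.0, 68.0], [565.0, 177.0, 68.0], [565.0, 175.0, 68.0], [566.0, 174.0, 65.0], [565.0, 171.0, 69.0], [567.0, 170.0, 60.0], [563.0, 177.0, 67.0], [563.0, 175.0, 66.0], [564.0, 174.0, 64.0], [564.0, 172.0, 63.0], [565.0, 170.0, 58.0], [561.0, 177.0, 68.0], [561.0, 175.0, 69.0], [561.0, 173.0, 68.0], [561.0, 171.0, 65.0], [563.0, 170.0, 58.0], [560.0, 175.0, 56.0], [560.0, 172.0, 59.0]]
```

Request:
{"method": "servo_tool", "body": {
  "moves": [
    [[0,0,0,0.187],[0,0,0,0.187],[0,0,0,0.187],[0,0,0,0.187],[0,0,0,0.187],[0,0,0,0.187],[-40,12,0,0],[-46,14,0,0],[-46,14,0,0],[-46,14,0,0],[-46,14,0,0],[-46,14,0,0]]
  ],
  "gripper": 1
}}

```text
time: 1.6
eef_pos: [317.7, 228.2, 231.0]
ee_rot: [2.206, 2.236, -0.0]
force: [1.0, 1.5, 1.2]
width: 1.0
gripper_force: 0.0
```

Request:
{"method": "servo_tool", "body": {
  "moves": [
    [[-46,14,0,0],[-46,14,0,0],[-46,14,10,0],[-46,14,20,0],[-46,14,20,0],[-46,14,20,0],[-40,14,20,0],[-35,14,10,0],[0,0,0,0],[0,0,0,0]]
  ]
}}

```text
time: 2.85
eef_pos: [433.9, -119.6, 131.2]
ee_rot: [-2.207, -2.235, 0.0]
force: [-0.7, 0.4, 0.3]
width: 0.997
gripper_force: 0.0
```

```bash
cat >>h.py <<'E'
from scipy.spatial.transform import Rotation as Ro
def go(x,y,z,yaw):
    "shift in tool axes (after the turn) and turn to reach the target; also with axes as they stand"
    o=bot.get_obs();p=np.array(o["eef_pos"]);R=Ro.from_rotvec(o["ee_rot"]).as_matrix()
    th=np.arctan2(R[1,1],R[0,1]);turn=-((yaw-th+np.pi/2)%np.pi-np.pi/2)
    d=np.array([x,y,z])-p;R2=R@Ro.from_rotvec([0,0,turn]).as_matrix()
    print("t",round(o["time"],2),"pos",p.round(1),"th",round(th,3),"w",round(o["width"],3),"F",o["gripper_force"],np.round(o["force"],1),"j",np.round(o["joints"],2))
    print("turn",round(turn,3),"after-turn shift",(R2.T@d).round(1),"now-axes",(R.T@d).round(1))
E
python3 -c "
from h import *
go(431.6,-146.6,8,0.013)"
```

```text
t 2.85 pos [ 433.9 -119.6  131.2] th 0.013 w 0.997 F 0.0 [-0.7  0.4  0.3] j [-0.27 -0.17 -0.26  1.48  0.    1.29]
turn -0.0 after-turn shift [-27.   -2.6 123.2] now-axes [-27.   -2.6 123.2]
```

Request:
{"method": "servo_tool", "body": {
  "moves": [
    [[-14,-1.3,10,0],[-13,-1.3,20,0],[0,0,25,0],[0,0,25,0],[0,0,20,0],[0,0,14,0],[0,0,8,0],[0,0,0,0]]
  ]
}}

```text
time: 3.85
eef_pos: [431.9, -146.8, 9.1]
ee_rot: [-2.207, -2.236, 0.0]
force: [-0.1, -0.8, 0.4]
width: 1.0
gripper_force: 0.0
```

Request:
{"method": "servo_tool", "body": {
  "moves": [
    [[0,0,0,0],[0,0,0,0],[0,0,0,0],[0,0,0,0],[0,0,0,0],[0,0,0,0],[0,0,0,0]]
  ],
  "gripper": 0,
  "squeeze": 50
}}

```text
time: 4.72
eef_pos: [432.4, -147.0, 10.0]
ee_rot: [2.206, 2.235, 0.001]
force: [-0.5, 0.4, 5.6]
width: 0.434
gripper_force: 51.3
```

Request:
{"method": "servo_tool", "body": {
  "moves": [
    [[0,0,-10,0],[0,0,-25,0],[0,0,-25,0],[0,0,-20,0],[0,0,-5,0],[20,15,0,0],[40,30,0,0],[40,30,0,0],[40,30,0,0],[40,30,0,0],[40,27,0,0],[20,14,0,0]]
  ]
}}

```text
time: 6.22
eef_pos: [605.2, 97.5, 92.8]
ee_rot: [-2.204, -2.237, 0.002]
force: [-0.1, -0.8, -1.0]
width: 0.433
gripper_force: 50.6
```

Request:
{"method": "servo_tool", "body": {
  "moves": [
    [[0,0,0,-0.075],[0,0,0,-0.074],[0,0,0,0],[0,0,0,0]]
  ]
}}

```text
time: 6.72
eef_pos: [604.6, 95.3, 93.8]
ee_rot: [-2.036, -2.392, 0.001]
force: [0.3, 0.4, -0.8]
width: 0.43
gripper_force: 50.5
```

```bash
python3 - <<'E'
from h import *
p,d=bot.capture("top");cv2.imwrite("pics/top1.png",cv2.resize(p[130:300,165:405,::-1],None,fx=3.3,fy=3.3))
go(609.7,97,14,0.162)
E
```

```text
t 6.78 pos [604.7  95.3  94. ] th 0.161 w 0.433 F 50.48968434333801 [ 0.4  0.3 -0.6] j [ 0.16  0.23  0.07  1.41 -0.    1.57]
turn -0.001 after-turn shift [ 0.9  5.3 80. ] now-axes [ 0.9  5.3 80. ]
```

View pics/top1.png

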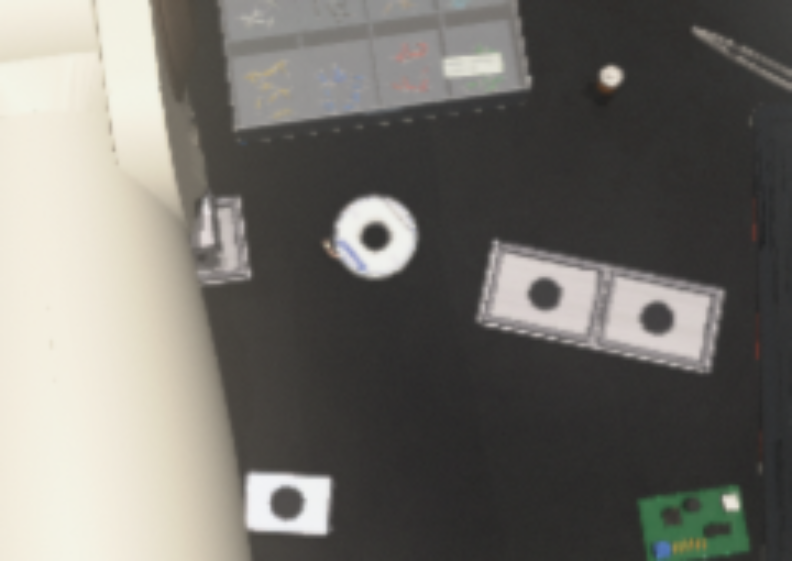

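Request:
{"method": "servo_tool", "body": {
  "moves": [
    [[0.9,5.3,10,0],[0,0,20,0],[0,0,20,0],[0,0,12,0],[0,0,6,0],[0,0,0,0],[0,0,0,0],[0,0,0,0]]
  ]
}}

```text
time: 7.78
eef_pos: [610.3, 97.2, 27.0]
ee_rot: [2.034, 2.393, 0.001]
force: [0.4, -0.2, -1.6]
width: 0.436
gripper_force: 50.6
```

```bash
python3 - <<'E'
from h import *
go(609.7,97,14,0.162)
p,d=bot.capture("scene");np.savez("s1.npz",p=p,d=d);cv2.imwrite("pics/s1.png",cv2.resize(p[130:280,150:330,::-1],None,fx=4,fy=4,interpolation=cv2.INTER_CUBIC))
E
```

```text
t 7.78 pos [610.3  97.2  27. ] th 0.162 w 0.436 F 50.55443465709686 [ 0.4 -0.2 -1.6] j [ 0.16  0.26 -0.02  1.29  0.    1.57]
turn -0.0 after-turn shift [-0.1 -0.6 13. ] now-axes [-0.1 -0.6 13. ]
```

View pics/s1.png

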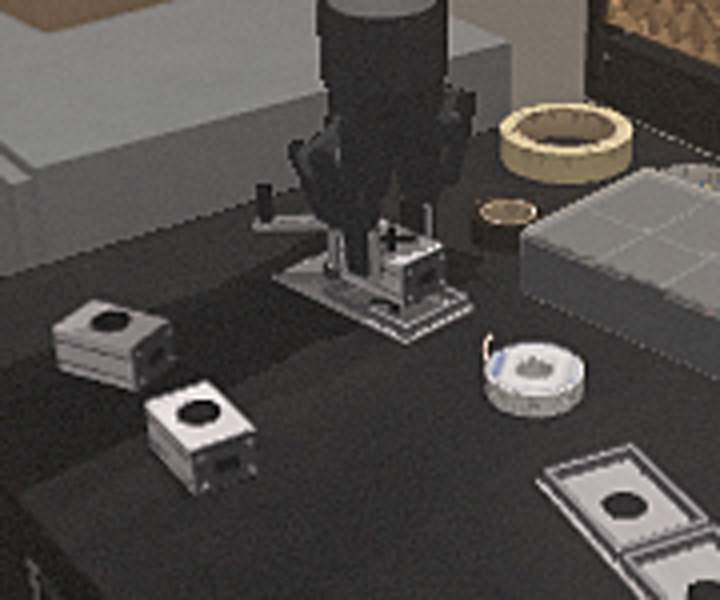

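The cross module hangs level above the nest, lined up with the pocket at crop (410, 270); the keeper is still aside. I'll lower it now.

Request:
{"method": "servo_tool", "body": {
  "moves": [
    [[0,-0.5,5,0],[0,0,4,0],[0,0,3,0],[0,0,1,0],[0,0,0,0],[0,0,0,0]]
  ]
}}

```text
time: 8.57
eef_pos: [609.3, 97.0, 14.0]
ee_rot: [2.034, 2.394, 0.0]
force: [-4.3, -0.8, 6.1]
width: 0.437
gripper_force: 51.3
```

Request:
{"method": "servo_tool", "body": {
  "moves": [
    [[0,0,0,0],[0,0,0,0],[0,0,0,0],[0,0,0,0],[0,0,-15,0],[0,0,-30,0],[0,0,-35,0],[0,-20,-30,0],[-20,-60,0,0],[-20,-60,0,0],[-20,-60,0,0],[0,0,0,0]]
  ],
  "gripper": 0.75
}}

```text
time: 10.07
eef_pos: [421.1, 5.4, 124.9]
ee_rot: [2.036, 2.391, 0.002]
force: [1.6, 0.2, 0.2]
width: 0.752
gripper_force: 0.0
```

```bash
python3 - <<'E'
from h import *
go(565,174,60,0.162)
p,d=bot.capture("scene");P=cloud("scene",d);p2,d2=bot.capture("top")
a=cv2.resize(p[160:240,190:290,::-1],None,fx=4,fy=4,interpolation=cv2.INTER_CUBIC);b=cv2.resize(p2[170:250,165:265,::-1],None,fx=4,fy=4,interpolation=cv2.INTER_CUBIC)
cv2.imwrite("pics/c2.png",np.hstack([a,b]))
E
```

```text
t 10.07 pos [421.1   5.4 124.9] th 0.16 w 0.752 F 0.0 [1.6 0.2 0.2] j [ 0.01 -0.24 -0.34  1.47 -0.    1.42]
turn -0.002 after-turn shift [143.2 169.1  65.2] now-axes [143.5 168.8  65.2]
```

View pics/c2.png

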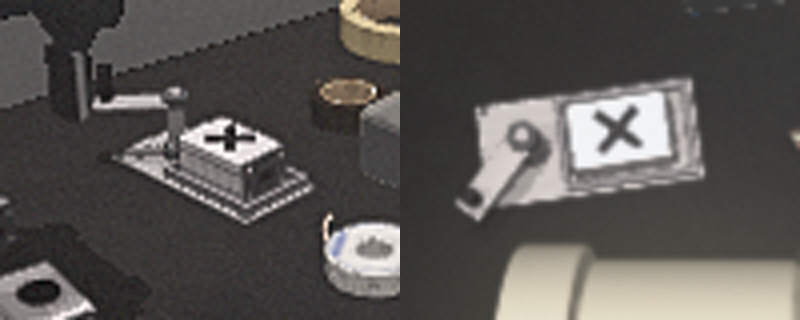

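Request:
{"method": "servo_tool", "body": {
  "moves": [
    [[0,0,0,-0.164],[0,0,0,-0.165],[0,0,0,-0.165],[0,0,0,-0.165],[0,0,0,-0.164],[-5,35,0,0],[-5,45,0,0],[-5,45,0,0],[-5,45,0,0],[-5,40,0,0],[0,10,0,0],[0,0,0,0]]
  ],
  "gripper": 0.5
}}

```text
time: 11.68
eef_pos: [566.4, 176.8, 122.6]
ee_rot: [-0.905, -3.007, 0.001]
force: [-0.7, -0.1, 0.4]
width: 0.503
gripper_force: 0.0
```

```bash
python3 - <<'E'
from h import *
go(564.7,174.5,49,0.983)
E
```

```text
t 11.68 pos [566.4 176.8 122.6] th 0.986 w 0.503 F 0.0 [-0.7 -0.1  0.4] j [ 0.3   0.18  0.07  1.46 -0.    0.89]
turn 0.003 after-turn shift [ 0.1 -2.7 73.6] now-axes [ 0.1 -2.7 73.6]
```

Request:
{"method": "servo_tool", "body": {
  "moves": [
    [[0,-2.7,10,0],[0,0,20,0],[0,0,18,0],[0,0,13,0],[0,0,8,0],[0,0,4,0],[0,0,0,0],[0,0,0,0]]
  ]
}}

```text
time: 12.68
eef_pos: [565.0, 174.0, 50.8]
ee_rot: [0.907, 3.007, 0.001]
force: [0.2, -0.5, 0.5]
width: 0.495
gripper_force: 0.0
```

Request:
{"method": "servo_tool", "body": {
  "moves": [
    [[0,0,0,0],[0,0,0,0],[0,0,0,0],[0,0,0,0]]
  ],
  "gripper": 0.19,
  "squeeze": 20
}}

```text
time: 13.18
eef_pos: [564.7, 173.9, 50.3]
ee_rot: [0.907, 3.008, 0.0]
force: [-0.3, 0.5, 0.2]
width: 0.193
gripper_force: 0.0
```

```bash
python3 - <<'E'
from h import *
go(564.7,174.5,49,0.983)
p,d=bot.capture("scene")
a=cv2.resize(p[140:230,170:290,::-1],None,fx=6,fy=6,interpolation=cv2.INTER_CUBIC);cv2.imwrite("pics/k1.png",a)
E
```

```text
t 13.18 pos [564.7 173.9  50.3] th 0.985 w 0.193 F 0.0 [-0.3  0.5  0.2] j [ 0.3   0.19 -0.06  1.32 -0.    0.88]
turn 0.002 after-turn shift [0.3 0.5 1.3] now-axes [0.3 0.5 1.3]
```

View pics/k1.png

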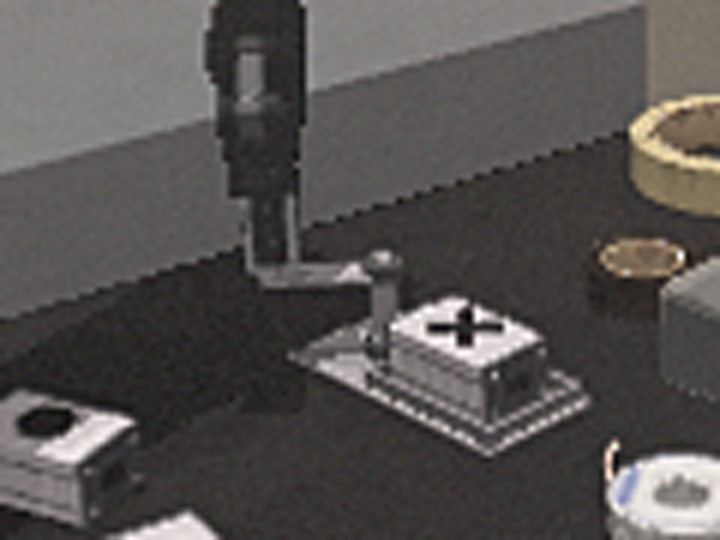

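The knob sits between the fingers at crop (272, 240), above the arm bar. Next I swing along the arc while turning the tool.

Request:
{"method": "servo_tool", "body": {
  "moves": [
    [[-0.6,-7.3,0,-0.166],[-0.6,-7.3,0,-0.166],[-0.6,-7.3,0,-0.166],[-0.6,-7.3,0,-0.166],[0,0,0,0]]
  ]
}}

```text
time: 13.85
eef_pos: [557.5, 145.8, 50.4]
ee_rot: [-0.12, 3.139, -0.0]
force: [1.2, 0.4, 0.1]
width: 0.189
gripper_force: 0.0
```

```bash
python3 - <<'E'
from h import *
go(608.2,106.9,50,0.162)
o=bot.get_obs();v=o["eef_pos"][:2]-np.array([601,150.3]);print(np.hypot(*v),np.arctan2(v[1],v[0])%6.283-np.pi/2)
E
```

```text
t 13.85 pos [557.5 145.8  50.4] th 1.647 w 0.189 F 0.0 [1.2 0.4 0.1] j [ 0.26  0.16 -0.1   1.32 -0.    0.18]
turn 1.485 after-turn shift [-46.5  43.8   0.4] now-axes [-47.6 -42.6   0.4]
43.78669822869555 1.6746636455846935
```

Request:
{"method": "servo_tool", "body": {
  "moves": [
    [[-0.6,-7.3,0,-0.166],[-0.6,-7.3,0,-0.166],[-0.6,-7.3,0,-0.166],[-0.6,-7.3,0,-0.166],[-0.6,-7.3,0,-0.166],[-0.6,-7.3,0,-0.166],[-0.6,-7.3,0,-0.166],[-0.6,-7.3,0,-0.166],[-0.6,-7.3,0,-0.166],[-0.6,-6,0,-0.166],[0,0,0,0],[0,0,0,0]]
  ]
}}

```text
time: 15.35
eef_pos: [607.3, 106.0, 50.2]
ee_rot: [2.394, -2.034, -0.0]
force: [-0.6, 0.1, -0.3]
width: 0.196
gripper_force: 0.0
```

```bash
python3 - <<'E'
from h import *
go(608.2,106.9,50,0.162)
E
```

```text
t 15.35 pos [607.3 106.   50.2] th -2.979 w 0.196 F 0.0 [-0.6  0.1 -0.3] j [ 0.17  0.25  0.01  1.33  0.   -1.56]
turn 0.0 after-turn shift [-0.7 -1.   0.2] now-axes [-0.7 -1.   0.2]
```

Request:
{"method": "servo_tool", "body": {
  "moves": [
    [[0,-2,0,0],[0,-2,0,0],[0,-1,0,0],[0,0,0,0]]
  ]
}}

```text
time: 15.85
eef_pos: [612.5, 106.7, 50.3]
ee_rot: [-2.399, 2.028, 0.0]
force: [-0.7, -0.8, -0.7]
width: 0.191
gripper_force: 0.3
```

Request:
{"method": "servo_tool", "body": {
  "moves": [
    [[0,-1,0,0],[0,-1,0,0],[0,0,0,0]]
  ]
}}

```text
time: 16.23
eef_pos: [613.0, 106.8, 50.1]
ee_rot: [2.397, -2.027, -0.003]
force: [-9.0, -3.8, 4.0]
width: 0.187
gripper_force: 4.5
```

Request:
{"method": "servo_tool", "body": {
  "moves": [
    [[0,2,0,0],[0,1,0,0],[0,0,0,0],[0,0,-10,0],[0,0,-25,0],[0,0,-30,0],[0,0,-10,0],[0,30,0,0.07],[0,45,0,0.07],[20,45,0,0.07],[40,45,0,0],[0,0,0,0]]
  ],
  "gripper": 0.4
}}

```text
time: 17.73
eef_pos: [443.4, 36.4, 125.3]
ee_rot: [2.171, -2.27, 0.0]
force: [0.5, 0.1, 1.0]
width: 0.394
gripper_force: 0.0
```

```bash
python3 - <<'E'
from h import *
go(431.6,19.6,8,-0.048)
p,d=bot.capture("top");P=cloud("top",d)
S=P[180:230,172:246];zz=S[...,2]
k=S[(zz>63)&(zz<75)];print("knob",k.mean(0).round(1))
k=S[(zz>37)&(zz<48)];print("arm",rect(k[:,:2]))
p2,_=bot.capture("scene")
a=cv2.resize(p2[150:230,190:290,::-1],None,fx=4,fy=4,interpolation=cv2.INTER_CUBIC);b=cv2.resize(p[170:250,165:265,::-1],None,fx=4,fy=4,interpolation=cv2.INTER_CUBIC)
cv2.imwrite("pics/c3.png",np.hstack([a,b]))
E
```

```text
t 17.73 pos [443.4  36.4 125.3] th 3.097 w 0.394 F 0.0 [0.5 0.1 1. ] j [ 0.08 -0.18 -0.28  1.47 -0.   -1.44]
turn 0.004 after-turn shift [ 17.3  11.  117.3] now-axes [ 17.3  11.1 117.3]
knob [608.4 105.7  66.6]
arm (array([602.2, 111.9]), array([91.7, 33.2]), 0.228)
```

View pics/c3.png

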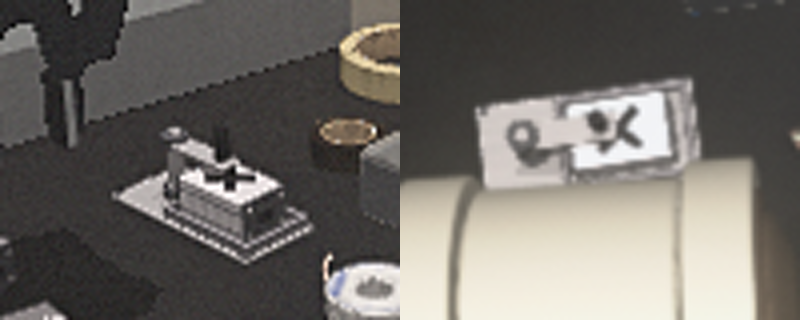

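Keeper is closed over the seated reject: knob at right-half (600, 122), X still square in the pocket. Now the second module.

Request:
{"method": "servo_tool", "body": {
  "moves": [
    [[9,5.5,0,0],[8.3,5.5,10,0],[0,0,25,0],[0,0,25,0],[0,0,25,0],[0,0,18,0],[0,0,10,0],[0,0,4,0],[0,0,0,0]]
  ],
  "gripper": 1
}}

```text
time: 18.95
eef_pos: [434.4, 21.1, 8.6]
ee_rot: [-2.173, 2.268, -0.0]
force: [0.1, 0.3, -0.0]
width: 0.999
gripper_force: 0.0
```

Request:
{"method": "servo_tool", "body": {
  "moves": [
    [[0,0,0,0],[0,0,0,0],[0,0,0,0],[0,0,0,0],[0,0,0,0],[0,0,0,0],[0,0,0,0]]
  ],
  "gripper": 0,
  "squeeze": 50
}}

```text
time: 19.82
eef_pos: [434.6, 21.1, 8.8]
ee_rot: [-2.173, 2.268, -0.001]
force: [-0.4, -0.8, 5.3]
width: 0.432
gripper_force: 51.5
```

Request:
{"method": "servo_tool", "body": {
  "moves": [
    [[0,0,-10,0],[0,0,-25,0],[0,0,-25,0],[0,0,-20,0],[20,-10,-5,0],[40,-20,0,0],[40,-20,0,0],[40,-20,0,0],[40,-20,0,0.05],[40,-20,0,0.05],[15,-10,0,0.05],[0,0,0,0]]
  ]
}}

```text
time: 21.32
eef_pos: [540.4, -221.0, 92.9]
ee_rot: [1.996, -2.426, -0.002]
force: [-1.0, 0.6, -1.3]
width: 0.433
gripper_force: 50.7
```

```bash
python3 - <<'E'
from h import *
go(563.9,-230.5,26,-0.2)
E
```

```text
t 21.32 pos [ 540.4 -221.    92.9] th 2.948 w 0.433 F 50.730934739112854 [-1.   0.6 -1.3] j [-0.39  0.16 -0.01  1.4   0.   -1.76]
turn 0.006 after-turn shift [  4.7 -25.   66.9] now-axes [  4.8 -25.   66.9]
```

Request:
{"method": "servo_tool", "body": {
  "moves": [
    [[2.4,-12.5,0,0.006],[2.4,-12.5,10,0],[0,0,20,0],[0,0,20,0],[0,0,12,0],[0,0,5,0],[0,0,0,0],[0,0,0,0]]
  ]
}}

```text
time: 22.32
eef_pos: [564.5, -230.3, 27.1]
ee_rot: [-1.99, 2.43, -0.002]
force: [0.3, 0.8, -0.5]
width: 0.435
gripper_force: 50.8
```

```bash
python3 - <<'E'
from h import *
go(563.9,-230.5,13,-0.2)
p,d=bot.capture("scene");cv2.imwrite("pics/s4.png",cv2.resize(p[200:320,240:380,::-1],None,fx=4.5,fy=4.5,interpolation=cv2.INTER_CUBIC))
E
```

```text
t 22.32 pos [ 564.5 -230.3   27.1] th 2.943 w 0.435 F 50.78164994716644 [ 0.3  0.8 -0.5] j [-0.39  0.24 -0.04  1.28  0.   -1.76]
turn 0.001 after-turn shift [ 0.3  0.5 14.1] now-axes [ 0.3  0.5 14.1]
```

View pics/s4.png

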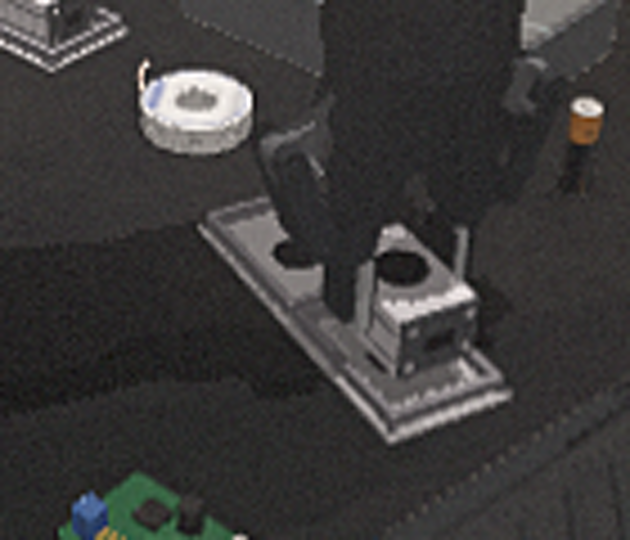

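The module hangs above the −y pocket, crop (430, 330), with wall visible on all visible sides; lowering.

Request:
{"method": "servo_tool", "body": {
  "moves": [
    [[0.3,0.5,5,0],[0,0,4,0],[0,0,3,0],[0,0,2,0],[0,0,0,0],[0,0,0,0]]
  ]
}}

```text
time: 23.12
eef_pos: [563.4, -230.3, 12.9]
ee_rot: [-1.99, 2.431, -0.0]
force: [-4.0, 1.1, 6.2]
width: 0.435
gripper_force: 51.5
```

Request:
{"method": "servo_tool", "body": {
  "moves": [
    [[0,0,0,0],[0,0,0,0],[0,0,0,0],[0,0,0,0],[0,0,-15,0],[0,0,-30,0],[0,0,-35,0],[0,0,-30,0],[-20,10,0,0],[-42,24.5,0,0],[-42,24.5,0,0],[-42,24.5,0,0]]
  ],
  "gripper": 0.75
}}

```text
time: 24.62
eef_pos: [509.1, -68.8, 121.9]
ee_rot: [1.99, -2.431, -0.001]
force: [1.2, 0.8, 1.1]
width: 0.752
gripper_force: 0.0
```

Request:
{"method": "servo_tool", "body": {
  "moves": [
    [[-42,24.5,0,0],[-42,24.5,0,0],[-42,24.5,0,0],[-42,24.5,0,0],[-20,12,0,0],[0,0,0,-0.165],[0,0,0,-0.165],[0,0,0,-0.165],[0,0,0,-0.165],[0,0,0,0]]
  ],
  "gripper": 1
}}

```text
time: 25.88
eef_pos: [438.9, 135.5, 122.0]
ee_rot: [2.67, -1.655, -0.001]
force: [0.6, 0.6, 0.2]
width: 1.0
gripper_force: 0.0
```

```bash
python3 - <<'E'
from h import *
go(437.8,138.3,8,0.461)
p,d=bot.capture("top");P=cloud("top",d);g=p.min(2)
r=np.s_[198:250,340:390];S=P[r];zz=S[...,2];k=S[(zz>26)&(zz<45)];print("m2 placed",rect(k[:,:2]),np.median(k[:,2]))
E
```

```text
t 25.88 pos [438.9 135.5 122. ] th -2.681 w 1.0 F 0.0 [0.6 0.6 0.2] j [ 0.3  -0.14 -0.26  1.45  0.   -1.73]
turn -0.0 after-turn shift [ -3.   -0.3 114. ] now-axes [ -3.   -0.3 114. ]
m2 placed (array([ 562.4, -231. ]), array([59.2, 39.5]), -0.21) 33.257932758373045
```

Request:
{"method": "servo_tool", "body": {
  "moves": [
    [[-3,-0.3,10,0],[0,0,25,0],[0,0,25,0],[0,0,25,0],[0,0,16,0],[0,0,9,0],[0,0,4,0],[0,0,0,0]]
  ]
}}

```text
time: 26.92
eef_pos: [438.9, 138.2, 8.6]
ee_rot: [-2.67, 1.655, -0.0]
force: [-0.1, 0.9, 0.9]
width: 1.004
gripper_force: 0.0
```

Request:
{"method": "servo_tool", "body": {
  "moves": [
    [[0,0,0,0],[0,0,0,0],[0,0,0,0],[0,0,0,0],[0,0,0,0],[0,0,0,0],[0,0,0,0]]
  ],
  "gripper": 0
}}

```text
time: 27.8
eef_pos: [438.9, 138.2, 8.8]
ee_rot: [-2.67, 1.654, -0.001]
force: [-0.1, -0.5, 6.5]
width: 0.431
gripper_force: 51.4
```

Request:
{"method": "servo_tool", "body": {
  "moves": [
    [[0,0,-10,0],[0,0,-25,0],[0,0,-25,0],[0,0,-20,0],[0,0,-5,0.165],[0,0,0,0.165],[0,0,0,0.165],[0,0,0,0.166],[0,0,0,0],[0,0,0,0]]
  ]
}}

```text
time: 29.05
eef_pos: [438.5, 138.1, 93.3]
ee_rot: [1.993, -2.428, -0.0]
force: [0.1, -0.5, -1.2]
width: 0.437
gripper_force: 50.7
```

```bash
python3 - <<'E'
from h import *
go(579.4,-153.7,90,-0.2)
E
```

```text
t 29.05 pos [438.5 138.1  93.3] th 2.946 w 0.437 F 50.703951716423035 [ 0.1 -0.5 -1.2] j [ 0.31 -0.14 -0.31  1.4   0.   -1.07]
turn 0.004 after-turn shift [ 258.  -196.     3.3] now-axes [ 258.8 -195.     3.3]
```

Request:
{"method": "servo_tool", "body": {
  "moves": [
    [[19,-14,0,0.004],[40,-30,0,0],[40,-30,0,0],[40,-30,0,0],[40,-30,0,0],[40,-30,0,0],[30,-24,0,0],[9,-8,0,0],[0,0,0,0],[0,0,0,0]]
  ]
}}

```text
time: 30.3
eef_pos: [578.1, -153.1, 93.3]
ee_rot: [1.986, -2.434, -0.001]
force: [0.5, 0.5, -2.3]
width: 0.432
gripper_force: 50.7
```

```bash
python3 - <<'E'
from h import *
go(579.4,-153.7,26,-0.2)
E
```

```text
t 30.3 pos [ 578.1 -153.1   93.3] th 2.94 w 0.432 F 50.69556713104248 [ 0.5  0.5 -2.3] j [-0.26  0.19  0.03  1.41  0.   -1.63]
turn -0.002 after-turn shift [ 0.3 -1.4 67.3] now-axes [ 0.3 -1.4 67.3]
```

Request:
{"method": "servo_tool", "body": {
  "moves": [
    [[0.3,-1.4,10,0],[0,0,20,0],[0,0,20,0],[0,0,12,0],[0,0,6,0],[0,0,5,0],[0,0,4,0],[0,0,3,0],[0,0,1,0],[0,0,0,0],[0,0,0,0]]
  ]
}}

```text
time: 31.68
eef_pos: [579.9, -154.8, 12.8]
ee_rot: [-1.984, 2.436, -0.001]
force: [-2.0, 1.1, 5.1]
width: 0.43
gripper_force: 51.4
```

Request:
{"method": "servo_tool", "body": {
  "moves": [
    [[0,0,0,0],[0,0,0,0],[0,0,0,0],[0,0,0,0],[0,0,-15,0],[0,0,-30,0],[0,0,-35,0],[0,20,-30,0],[0,50,0,0],[0,55,0,0],[0,55,0,0],[0,0,0,0]]
  ],
  "gripper": 0.75
}}

```text
time: 33.17
eef_pos: [401.1, -117.8, 123.9]
ee_rot: [-1.983, 2.435, -0.003]
force: [-0.5, -1.4, -0.0]
width: 0.756
gripper_force: 0.0
```

```bash
python3 - <<'E'
from h import *
p,d=bot.capture("top");P=cloud("top",d);z=P[...,2]
for r in(np.s_[200:240,308:346],np.s_[205:250,348:390]):
    S=P[r];zz=S[...,2];k=S[(zz>26)&(zz<45)];print(rect(k[:,:2]),np.median(k[:,2]))
S=P[180:230,172:246];zz=S[...,2];k=S[(zz>63)&(zz<75)];print("knob",k.mean(0).round(1))
p2,_=bot.capture("scene");o=bot.get_obs();print(o["time"],o["eef_pos"])
a=cv2.resize(p2[160:310,200:380,::-1],(480,400));b=cv2.resize(p[150:310,165:405,::-1],(600,400))
cv2.imwrite("pics/end.png",np.vstack([cv2.resize(a,(360,300)),cv2.resize(b,(360,240))]))
E
```

```text
(array([ 579.2, -154.3]), array([60.2, 38.8]), -0.192) 33.118164409222324
(array([ 562.6, -230.6]), array([59.2, 39. ]), -0.203) 33.43437672911921
knob [608.4 105.8  66.6]
33.275 [ 403.93478828 -118.4776144   123.74625175]
```

View pics/end.png

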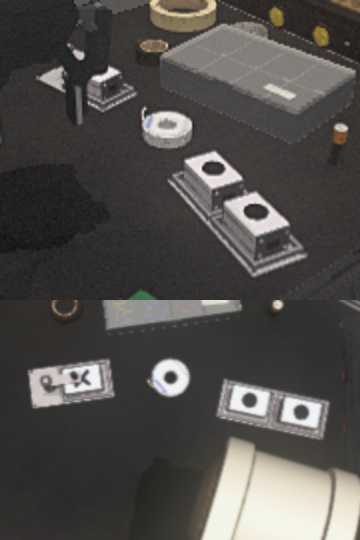

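Both round-tag modules sit flat in the tray at (250, 400) and (302, 412). The reject is under the keeper at (82, 378), and the bystanders haven't moved.

```bash
python3 -c "
from workcell import bot
print(bot.job_done())"
```

```text
the job is handed in; nothing more can be done
None
```

The job is handed in, with no verdict returned: my last camera check showed both round-tag modules flat in the pass tray, the cross-tag module in the reject nest with the keeper arm at its stop, and the bystanders undisturbed, at about 33 s of the 72 s allowed.

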